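# Tare a bench scale with its weighing cup

## Task

Tare the green bench scale for its aluminium weighing cup: stand the cup upright inside the blue circle on the scale's pan (set it down, do not drop it) and swing the orange dust cover fully aside on its pin to uncover the yellow tare key; only when both are done, press the yellow key steadily for a moment with about 10 N, never as much as 25 N. Do not press the red or white key, leave the cup on the pan and the cover swung aside, and leave everything else on the bench where it is.

Things in the scene. Friction and masses are not known exactly. Their poses are not given: they have to be found in the camera images.
- scale: Green bench scale, fixed, 300 (x) x 240 (y) x 60 mm high without pan; origin at the centre of its underside on the bench; x from the key panel (front edge at x = -150) to the pan at the back, y to its left, z up. Steel pan: 160 x 210 mm plate centred at x = +65, y = 0, top 75 mm above the bench. Key panel: flat top in front of the pan, 60 mm above the bench. Place and yaw (within 0.3 rad) vary.
- pan_ring (a point): Centre of the blue circle (132 mm across) drawn on the pan, on the pan's top surface. Axes as the scale's, z up.
- cup: Empty aluminium weighing cup, open at the top, straight round wall, 58 mm outside diameter, 60 mm high, 3 mm wall, about 120 g, standing on the bench to the left or right of the scale (it changes places with the brass bush). Origin at the centre of its underside, z along its axis, up. Can be gripped across its outside from above.
- cover (a joint): Angle of the orange dust cover about its single upright pin, rad: 0 = squarely over the yellow key, growing anticlockwise seen from above, stop at 2.2. It starts between 0 and 0.3 (key covered). It turns in its own level plane, under light friction (about 0.7 N at the knob), and stays where it is left. Over 1.7 is fully aside.
- cover_pin (a point): Top of the cover's pin, on the pin's axis, 76 mm above the bench; it is 50 mm to the right (scale's -y) of the middle of the yellow key. The cover is a 4 mm plate 48 mm wide reaching 85 mm from the pin, its top 72 mm above the bench; a round pin-end of 24 mm radius. At angle 0 it reaches from the pin along the scale's +y.
- cover_knob (a point): Centre of the top of the cover's black knob, an upright round post 14 mm in diameter standing 26 mm above the cover plate, 72 mm from the pin axis; knob top 98 mm above the bench. Can be pinched from above or pushed sideways; it turns with the cover.
- tare_key: Yellow tare key, a flat 30 x 30 mm pad, 3 mm proud of the panel, hidden under the cover (8 mm above the panel) at the start. Origin at the centre of its underside, z up. It gives only 1.5 mm, about 6 N/mm, then a hard stop; a press counts when the fingertips push with at least 6 N for 0.2 s; 25 N ruins it.
- tare_top (a point): Centre of the upper face of the yellow key, 63 mm above the bench, at x = -90, y = -20 mm of the scale.
- key_red: Red key, 24 x 24 mm, 3 mm proud, fixed, on the panel at x = -108, y = +52 mm of the scale. Origin under its centre. Not to be pressed.
- key_white: White key, 24 x 24 mm, 3 mm proud, fixed, at x = -108, y = +90 mm of the scale. Origin under its centre. Not to be pressed.
- bush: Bystander: solid turned brass flanged bush, 64 mm across the flange, 46 mm above it, 48 mm high, 0.55 kg, on the other side of the scale from the cup. Origin under its centre.
- oil: Bystander: white oil bottle with yellow label and red cap, 60 mm diameter, 150 mm high, standing. Origin under its centre.
- paste: Bystander: jar with dark cap, 72 mm diameter, 65 mm high, standing. Origin under its centre.
- driver: Bystander: screwdriver with green handle, lying flat. Origin under its middle.
- spanner: Bystander: steel spanner lying flat. Origin under its middle.
- chuck_key: Bystander: T-shaped steel chuck key lying flat, 75 x 100 mm, about 14 mm high. Origin at the crossing of the T, at bench level.
- pulley: Bystander: aluminium grooved pulley, 90 mm diameter, 30 mm high, lying flat. Origin under its centre.

How it is judged (in metres and radians):
On the way, in this order (a step that is already met when the one before it is completed fails the run):
1. the cup stands released inside the blue circle on the pan and the cover is swung aside (over 1.7 rad), in either order (horizontal distance between cup and pan_ring below 0.037 m and z of cup in the frame of pan_ring between -0.004 and 0.006 m and angle between cup's own z axis and vertical below 0.1 rad and contact force between the fingers and cup below 0.1 N and linear speed of cup below 0.03 m/s and value of joint cover above 1.7 rad), for 0.2 s.
2. the fingertips press the yellow key with at least 6 N for 0.2 s, the cup still on the pan and the cover aside (all of step 1 and contact force between the fingers and tare_key above 6 N), for 0.2 s.
At the end, for the whole second after the job is handed in: The cup stands upright (within 0.1 rad), at rest and released, wholly inside the blue circle on the pan (its centre within 37 mm of the circle's, its underside within 6 mm of the pan's surface); the cover is still aside (over 1.7 rad); the yellow key is released (under 0.3 N) (all of step 1 and contact force between anything else and tare_key below 0.3 N); the robot touches nothing.
It fails at once if the yellow key is pushed with more than 25 N (contact force between anything else and tare_key above 25 N).
It fails at once if the red or white key is pushed (over 2 N) (contact force between anything else and key_red above 2 N or contact force between anything else and key_white above 2 N).
It fails at once if the cup is dropped (falls free at over 0.6 m/s, about 20 mm) (contact force between the fingers and cup below 0.05 N and linear speed of cup above 0.6 m/s).
It fails at once if a bystander is moved by more than 30 mm (distance of any of bush, oil, paste, driver, spanner, chuck_key, pulley from where it was at the start of the episode above 0.03 m).
It also fails if it takes over 64 s, if anything falls off the work surface, if the arm or the gripper's body presses on something with over 40 N, if the wrist force passes 120 N, or if a joint passes its speed limit or range.

## Robot

A 7-joint arm with a two-finger parallel gripper is mounted at the origin on the work surface. World frame = base frame: x ahead of the robot, y to its left, z up, the work surface at z = 0. Lengths are in mm, angles in rad, forces in N, time in s.
With the tool pointing down it reaches from about 400 to 900 mm from the base axis. Payload 5.5 kg.
Tool frame: the origin (TCP) lies midway between the tips of the shut fingers; the grasp point (between the pads) lies 19 mm behind it; z points along the fingers, y is the line along which they close (so a half turn about z gives the same grasp; the last joint's range is limited). The gripper opens to 92 mm and grips with 3 to 60 N. Pads are 19 mm wide; open, the fingers measure 130 mm over their backs; the gripper's body (75 mm by 190 mm) begins 47 mm behind the grasp point.
Start: joints at [1.564, 0.501, -0.427, 1.55, 0.221, 1.138, -0.21], TCP at [173.284, -626.476, 226.729] pointing down, gripper open.
Joint ranges: [-2.88, 2.88], [-0.31, 2.03], [-1.54, 1.56], [0.2, 2.42], [-1.41, 4.55], [0.19, 2.02], [-2.57, 2.57]. Speed limits (rad/s): [2.57, 2.57, 3.14, 3.14, 3.14, 3.14, 3.14].

## Interface

Orientations are given as a unit quaternion [x, y, z, w].
In Python, from station import r gives the robot as it stands. The module is installed in compiled form; this text tells all that it offers.
- The arm moves only by the tool servo_tool, never from a script. Its argument "series" is a list of rows, each a list of 7 numbers: the turn, a rotation vector about the tool's x, y, z in rad, then the shift along the tool's x, y, z in m, then the opening, from 0 (shut) to 1 (fully open). A call has 1 to 20 rows; each row is the pose to reach, as a shift and turn from the pose commanded when the call began, along the tool's axes at that moment; what a row does not reach only later rows make up. A row lasts 1/12 s, in which the tool goes at most 41.7 mm and 7.16 degrees, less where a joint would pass 70% of its speed; a pose out of reach is approached as far as the arm can. A call with a gripper value outside its range is refused whole. The fingers move at their own pace and stop on an object; "squeeze" is the grip in N (left out, the last holds). Time passes only in rows, so rows that repeat a pose let the fingers close. It gives the time, the measured TCP pose, the force, the opening and the grip force at its end, in the units of the state.
- r.read_state(): the state, without advancing time (a new reading comes with each control period).
- r.capture(name): name is "scene" or "top" or "wrist"; returns a dict with "frame" (480x640x3 uint8, red, green, blue), "vfov" (degrees; the focal length in pixels is half the picture's height over the tangent of half this angle, whatever the lens; pixels are square), "cx", "cy" (the principal point, pixels), "world_from_camera" (4x4, takes a point from camera to world coordinates); the wrist camera has in their place "tool_from_camera" (4x4, takes a point from camera to tool coordinates, whose origin is the TCP and whose axes are the flange's). Camera axes: x right, y up, looking along -z (the intrinsics and any distortion apply to the point x, -y, -z); pixel columns grow to the right and rows downward; lengths in mm; the calibration is good to about 2 mm. A picture is of the moment at which its call begins: read the wrist's pose just before it. There is no depth.
- r.job_done(): hands the job in; it is judged then, once.
The state is a dict: "t": time; "joint_pos": joint angles; "joint_vel": joint speeds; "joint_efforts": joint torques, N m; "ee_pos": TCP position; "orientation": TCP orientation; "contact_force": force on the tool from outside, world axes, zero at the start; "torque": the same for the moment, N m; "gripper_width": finger opening in mm; "finger_force": force on a finger pad.
Only numpy, scipy, OpenCV 4.12 (cv2) and the standard library are available. Lean on these libraries where they do the work, as an engineer would, in place of code of your own. Each camera call takes 0.05 s, during which the arm holds its last target. There are 200 camera calls.

## Working session

There is one attempt and no reset: what is moved stays moved. The work goes in short steps, Python scripts to look and compute and a tool call to move; the robot and the scene stay as the last step left them, time stands still between calls to the robot, and variables do not carry over. Pictures are saved under pics/ and viewed, at most 10 in all, crops included, and the job is handed in when it is done.

Besides the shell and the picture viewer there is one more tool, called after "Call:" by a JSON object that holds its "api" and its "payload". servo_tool: Moves the arm, as the interface text tells. Its arguments: {"type":"object","properties":{"series":{"type":"array","items":{"type":"array","items":{"type":"number"}}},"squeeze":{"type":"number"}},"required":["series"]}

```bash
mkdir -p pics; ls; python3 - <<'E'
from station import r
import cv2,numpy as np
s=r.read_state();print({k:np.round(v,3) for k,v in s.items()})
for n in("top","scene"):
    c=r.capture(n);cv2.imwrite(f"pics/{n}0.png",c["frame"][:,:,::-1]);print(n,c.keys(),c["vfov"],c["cx"],c["cy"],np.round(c["world_from_camera"],3).tolist(),{k:v for k,v in c.items() if 'dist' in k})
E
```

```text
pics
{'t': np.float64(0.0), 'joint_pos': array([ 1.564,  0.502, -0.427,  1.551,  0.221,  1.138, -0.21 ]), 'joint_vel': array([-0.002, -0.001, -0.001, -0.   , -0.001, -0.003, -0.   ]), 'joint_efforts': array([ 1.0000e-03, -5.6660e+01, -5.8160e+00, -2.7912e+01, -6.9000e-02,
        3.1000e-02,  0.0000e+00]), 'ee_pos': array([ 173.017, -625.834,  225.688]), 'orientation': array([ 0.991,  0.135, -0.   , -0.001]), 'contact_force': array([-0.195,  0.217,  0.298]), 'torque': array([ 0.008,  0.012, -0.031]), 'finger_force': np.float64(0.0), 'gripper_width': np.float64(91.577)}
top dict_keys(['frame', 'vfov', 'cx', 'cy', 'world_from_camera']) 49.216417311584635 316.5971684017678 242.00842162943914 [[-0.022, 0.981, -0.193, 356.837], [-1.0, -0.021, 0.009, -17.141], [0.005, 0.193, 0.981, 1219.048], [0.0, 0.0, 0.0, 1.0]] {}
scene dict_keys(['frame', 'vfov', 'cx', 'cy', 'world_from_camera']) 56.648672786370916 319.4720979204255 241.78378007212876 [[0.848, -0.438, 0.299, 987.427], [0.53, 0.692, -0.489, -620.118], [0.007, 0.573, 0.819, 1102.915], [0.0, 0.0, 0.0, 1.0]] {}
```

View pics/top0.png

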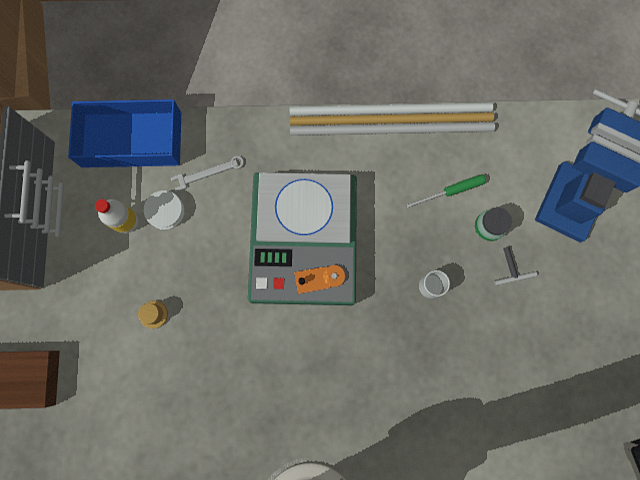

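View pics/scene0.png

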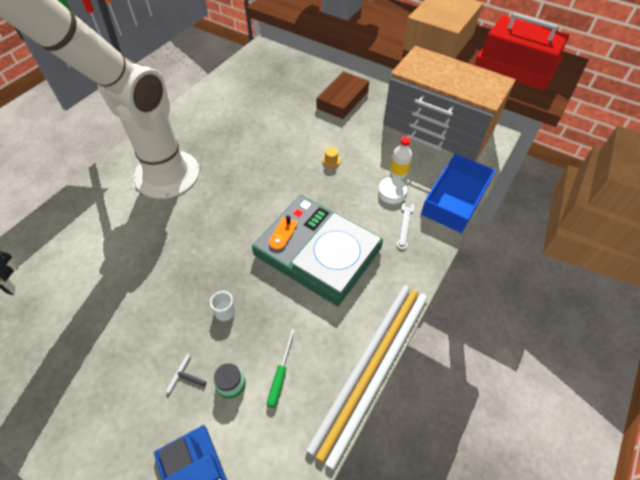

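The top view shows the cup at about (434,284), right of the scale, and the blue circle at (304,207). The cover pin is near (334,276), the knob near (302,281), and the red and white keys at (279,283) and (261,283). The chuck key and jar are to the right of the cup.

```bash
cat > h.py <<'E'
from station import r
import numpy as np
from scipy.spatial.transform import Rotation as R
def ray(c,uv,M):
    f=240/np.tan(np.radians(c["vfov"]/2))
    d=M[:3,:3]@np.array([(uv[0]-c["cx"])/f,-(uv[1]-c["cy"])/f,-1]);return M[:3,3],d
def onz(c,uv,z,M=None):
    o,d=ray(c,uv,np.array(c["world_from_camera"]) if M is None else M);return o+d*(z-o[2])/d[2]
def pose():
    s=r.read_state();M=np.eye(4);M[:3,:3]=R.from_quat(s["orientation"]).as_matrix();M[:3,3]=s["ee_pos"];return s,M
def wrist():
    s,M=pose();c=r.capture("wrist");return c,M@np.array(c["tool_from_camera"])
def move(p,yaw=None):
    """tool-axis shift (m) to world TCP p (mm) and rotvec to pointing down with tool y at world angle yaw"""
    s,M=pose();t=M[:3,:3].T@(np.array(p)-M[:3,3])/1000
    y=M[:3,1] if yaw is None else np.array([np.cos(yaw),np.sin(yaw),0]);y=np.array([y[0],y[1],0]);y/=np.linalg.norm(y)
    if y@M[:3,1]<0:y=-y
    z=np.array([0,0,-1.]);T=np.c_[np.cross(y,z),y,z]
    print("rot",np.round(R.from_matrix(M[:3,:3].T@T).as_rotvec(),4),"shift",np.round(t,4))
E
python3 - <<'E'
from h import *
import cv2
c=r.capture("top");im=c["frame"].astype(int);hsv=cv2.cvtColor(c["frame"],cv2.COLOR_RGB2HSV)
m=cv2.inRange(hsv,(105,90,60),(125,255,255));m[:165]=0;m[250:]=0;m[:,:250]=0;m[:,360:]=0
p=cv2.findNonZero(m);e=cv2.fitEllipse(cv2.convexHull(p));print("ring",e);print(onz(c,e[0],75))
for n,uv,z in[("cup",(435,282),60),("cupbase",(434,288),0),("pin",(334,276),76),("knobtop",(299,281),98),("red",(279,283),63),("white",(261,283),63),("c1",(254,172),60),("c2",(355,172),60),("c3",(356,303),60),("c4",(249,303),60),("jar",(497,222),65),("ck1",(497,282),10),("ck2",(537,273),10),("ck3",(508,247),10)]:print(n,np.round(onz(c,uv,z)))
v=np.hstack([cv2.resize(c["frame"][150:310,240:370],None,fx=3,fy=3,interpolation=2),cv2.resize(c["frame"][230:390,400:530],None,fx=3,fy=3,interpolation=2)])[:,:,::-1]
cv2.imwrite("pics/z1.png",v)
E
```

```text
ring ((303.5639953613281, 206.65138244628906), (56.14500045776367, 58.2485237121582), 84.83917236328125)
[ 6.63331007e+02 -5.80842580e-01  7.50000000e+01]
cup [ 488. -290.   60.]
cupbase [ 481. -300.    0.]
pin [504. -65.  76.]
knobtop [492.  12.  98.]
red [493.  57.  63.]
white [494.  97.  63.]
c1 [753. 113.  60.]
c2 [ 748. -121.   60.]
c3 [ 446. -112.   60.]
c4 [451. 124.  60.]
jar [ 621. -438.   65.]
ck1 [ 491. -445.   10.]
ck2 [ 510. -540.   10.]
ck3 [ 573. -479.   10.]
```

View pics/z1.png

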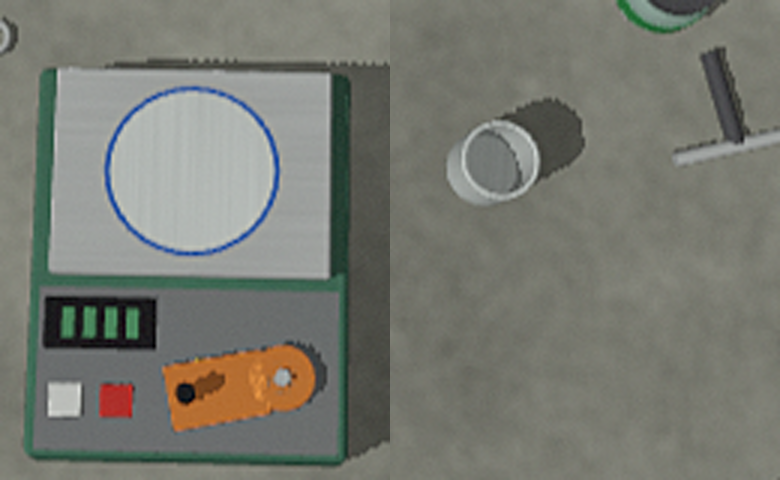

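```bash
python3 - <<'E'
from h import *
move([484,-295,200],np.pi/2)
E
```

```text
rot [-1.500e-03  2.000e-04  2.699e-01] shift [ 0.3879 -0.2361  0.0263]
```

Call:
{"api": "servo_tool", "payload": {"series": [[0, 0, 0.05, 0.03, -0.018, 0.0, 1], [0, 0, 0.1, 0.06, -0.036, 0.005, 1], [0, 0, 0.15, 0.09, -0.054, 0.005, 1], [0, 0, 0.2, 0.12, -0.072, 0.01, 1], [0, 0, 0.25, 0.15, -0.09, 0.01, 1], [0, 0, 0.27, 0.18, -0.108, 0.01, 1], [0, 0, 0.27, 0.21, -0.126, 0.01, 1], [0, 0, 0.27, 0.24, -0.144, 0.015, 1], [0, 0, 0.27, 0.27, -0.162, 0.02, 1], [0, 0, 0.27, 0.3, -0.18, 0.02, 1], [0, 0, 0.27, 0.33, -0.198, 0.02, 1], [0, 0, 0.27, 0.36, -0.216, 0.025, 1], [0, 0, 0.27, 0.38, -0.23, 0.026, 1], [0, 0, 0.27, 0.388, -0.236, 0.026, 1], [0, 0, 0.27, 0.388, -0.236, 0.026, 1], [0, 0, 0.27, 0.388, -0.236, 0.026, 1], [0, 0, 0.27, 0.388, -0.236, 0.026, 1]]}}

```text
t: 1.57
ee_pos: [482.8, -297.7, 200.5]
orientation: [1.0, -0.001, -0.001, 0.0]
contact_force: [0.7, -0.0, 0.0]
gripper_width: 91.8
finger_force: 0.0
```

```bash
python3 - <<'E'
from h import *
import cv2
c,M=wrist();cv2.imwrite("pics/w1.png",c["frame"][:,:,::-1]);print(np.round(M,3).tolist(),c["vfov"],pose()[0]["ee_pos"])
np.save("w1.npy",M)
E
```

```text
[[-0.002, 0.957, 0.291, 561.829], [-1.0, -0.002, 0.0, -298.847], [0.001, -0.291, 0.957, 358.629], [0.0, 0.0, 0.0, 1.0]] 70.1729100509324 [ 482.73026142 -297.96182026  200.5866159 ]
```

View pics/w1.png

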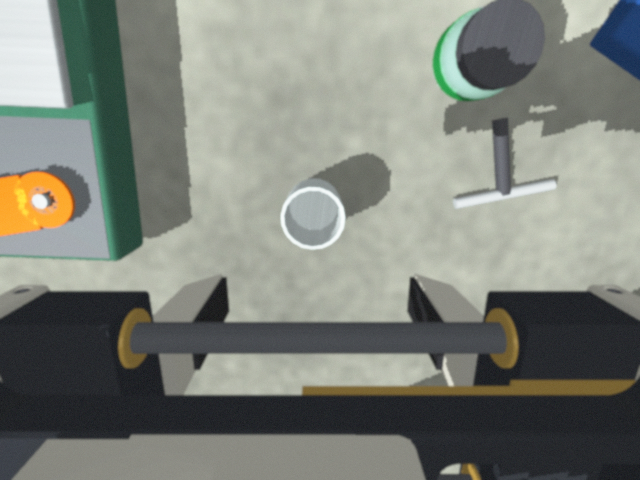

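The wrist view shows the cup rim centred at about (313,218) and the pin top at (40,201).

```bash
python3 - <<'E'
from h import *
c,M=wrist()
p=onz(c,(313,218),60,M);print(p,onz(c,(282,218),60,M),onz(c,(345,218),60,M),"pin",onz(c,(40,201),76,M))
move([p[0],p[1],24],np.pi/2)
E
```

```text
[ 487.81947763 -294.87406629   60.        ] [ 487.89812798 -266.99746741   60.        ] [ 487.73827519 -323.65522255   60.        ] pin [507.07941566 -66.4264532   76.        ]
rot [ 0.0009  0.0007 -0.0037] shift [ 0.0051 -0.0032  0.1766]
```

Call:
{"api": "servo_tool", "payload": {"series": [[0, 0, 0, 0.005, -0.003, 0.02, 1], [0, 0, 0, 0.005, -0.003, 0.05, 1], [0, 0, 0, 0.005, -0.003, 0.08, 1], [0, 0, 0, 0.005, -0.003, 0.11, 1], [0, 0, 0, 0.005, -0.003, 0.14, 1], [0, 0, 0, 0.005, -0.003, 0.16, 1], [0, 0, 0, 0.005, -0.003, 0.17, 1], [0, 0, 0, 0.005, -0.003, 0.177, 1], [0, 0, 0, 0.005, -0.003, 0.177, 1], [0, 0, 0, 0.005, -0.003, 0.177, 0.4], [0, 0, 0, 0.005, -0.003, 0.177, 0.4], [0, 0, 0, 0.005, -0.003, 0.177, 0.4], [0, 0, 0, 0.005, -0.003, 0.177, 0.4], [0, 0, 0, 0.005, -0.003, 0.177, 0.4], [0, 0, 0, 0.005, -0.003, 0.177, 0.4], [0, 0, 0, 0.005, -0.003, 0.177, 0.4]], "squeeze": 15}}

```text
t: 3.0
ee_pos: [489.7, -292.9, 24.3]
orientation: [1.0, -0.0, 0.0, 0.0]
contact_force: [-1.6, 0.9, 4.7]
gripper_width: 57.7
finger_force: 15.0
```

Call:
{"api": "servo_tool", "payload": {"series": [[0, 0, 0, 0, 0, -0.02, 0.4], [0, 0, 0, 0, 0, -0.05, 0.4], [0, 0, 0, 0, 0, -0.08, 0.4], [0, 0, 0, 0, 0, -0.11, 0.4], [0, 0, 0, 0.01, -0.015, -0.135, 0.4], [0, 0, 0, 0.025, -0.04, -0.15, 0.4], [0, 0, 0, 0.045, -0.07, -0.15, 0.4], [0, 0, 0, 0.06, -0.1, -0.15, 0.4], [0, 0, 0, 0.08, -0.13, -0.15, 0.4], [0, 0, 0, 0.095, -0.16, -0.15, 0.4], [0, 0, 0, 0.115, -0.19, -0.15, 0.4], [0, 0, 0, 0.13, -0.22, -0.15, 0.4], [0, 0, 0, 0.15, -0.25, -0.15, 0.4], [0, 0, 0, 0.165, -0.275, -0.15, 0.4], [0, 0, 0, 0.174, -0.288, -0.15, 0.4], [0, 0, 0, 0.174, -0.292, -0.15, 0.4], [0, 0, 0, 0.174, -0.292, -0.15, 0.4], [0, 0, 0, 0.174, -0.292, -0.15, 0.4], [0, 0, 0, 0.174, -0.292, -0.15, 0.4]]}}

```text
t: 4.58
ee_pos: [662.6, -3.1, 173.3]
orientation: [1.0, -0.001, -0.001, 0.001]
contact_force: [0.4, -0.1, -2.1]
gripper_width: 58.0
finger_force: 15.0
```

```bash
python3 - <<'E'
from h import *
import cv2
c,M=wrist();cv2.imwrite("pics/w2.png",c["frame"][:,:,::-1])
move([663,-1,99],np.pi/2)
E
```

```text
rot [ 0.0015  0.0008 -0.0029] shift [ 0.0003 -0.0023  0.0745]
```

View pics/w2.png

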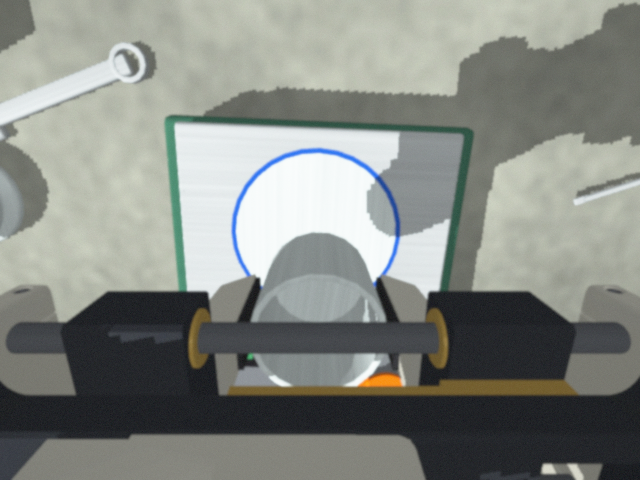

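The cup is held upright. The circle's centre is at about column 316, in line with the cup, so I'll lower it.

Call:
{"api": "servo_tool", "payload": {"series": [[0, 0, 0, 0, -0.002, 0.015, 0.4], [0, 0, 0, 0, -0.002, 0.035, 0.4], [0, 0, 0, 0, -0.002, 0.05, 0.4], [0, 0, 0, 0, -0.002, 0.06, 0.4], [0, 0, 0, 0, -0.002, 0.066, 0.4], [0, 0, 0, 0, -0.002, 0.069, 0.4], [0, 0, 0, 0, -0.002, 0.07, 0.4], [0, 0, 0, 0, -0.002, 0.071, 0.4], [0, 0, 0, 0, -0.002, 0.071, 0.4], [0, 0, 0, 0, -0.002, 0.071, 0.4], [0, 0, 0, 0, -0.002, 0.071, 0.4]]}}

```text
t: 5.55
ee_pos: [663.9, 1.5, 103.4]
orientation: [1.0, -0.0, 0.001, 0.0]
contact_force: [0.3, 0.2, -1.6]
gripper_width: 57.6
finger_force: 15.0
```

Call:
{"api": "servo_tool", "payload": {"series": [[0, 0, 0, 0, 0, 0.001, 0.4], [0, 0, 0, 0, 0, 0.002, 0.4], [0, 0, 0, 0, 0, 0.003, 0.4], [0, 0, 0, 0, 0, 0.003, 0.4], [0, 0, 0, 0, 0, 0.003, 0.4]]}}

```text
t: 5.97
ee_pos: [663.3, 1.4, 99.6]
orientation: [1.0, -0.0, -0.0, -0.0]
contact_force: [0.4, 0.8, -1.8]
gripper_width: 58.0
finger_force: 15.0
```

Call:
{"api": "servo_tool", "payload": {"series": [[0, 0, 0, 0, 0, 0.001, 0.4], [0, 0, 0, 0, 0, 0.001, 0.4], [0, 0, 0, 0, 0, 0.001, 0.4]]}}

```text
t: 6.22
ee_pos: [663.5, 1.4, 99.4]
orientation: [1.0, -0.0, 0.0, 0.0]
contact_force: [-2.7, -0.8, 4.9]
gripper_width: 57.4
finger_force: 15.0
```

Call:
{"api": "servo_tool", "payload": {"series": [[0, 0, 0, 0, 0, 0, 0.6], [0, 0, 0, 0, 0, 0, 0.8], [0, 0, 0, 0, 0, 0, 1], [0, 0, 0, 0, 0, 0, 1], [0, 0, 0, 0, 0, 0, 1], [0, 0, 0, 0, 0, 0, 1], [0, 0, 0, 0, 0, -0.01, 1], [0, 0, 0, 0, 0, -0.03, 1], [0, 0, 0, 0, 0, -0.06, 1], [0, 0, 0, 0, 0, -0.09, 1], [0, 0, 0, 0, 0, -0.11, 1], [0, 0, 0, -0.03, 0, -0.11, 0.6], [0, 0, 0, -0.06, 0, -0.11, 0.5], [0, 0, 0, -0.09, 0, -0.11, 0.5], [0, 0, 0, -0.12, 0, -0.11, 0.5], [0, 0, 0, -0.15, 0, -0.11, 0.5], [0, 0, 0, -0.18, 0, -0.11, 0.5], [0, 0, 0, -0.2, 0, -0.11, 0.5], [0, 0, 0, -0.205, 0, -0.11, 0.5], [0, 0, 0, -0.205, 0, -0.11, 0.5]]}}

```text
t: 7.88
ee_pos: [457.8, 1.1, 209.6]
orientation: [1.0, -0.0, 0.001, 0.001]
contact_force: [0.8, 0.6, -0.2]
gripper_width: 45.9
finger_force: 0.0
```

```bash
python3 - <<'E'
from h import *
import cv2
c,M=wrist();cv2.imwrite("pics/w3.png",c["frame"][:,:,::-1]);s=pose()[0];print(s["ee_pos"],s["gripper_width"])
E
```

```text
[459.21982334   1.19181702 209.7009826 ] 46.187626285078885
```

View pics/w3.png

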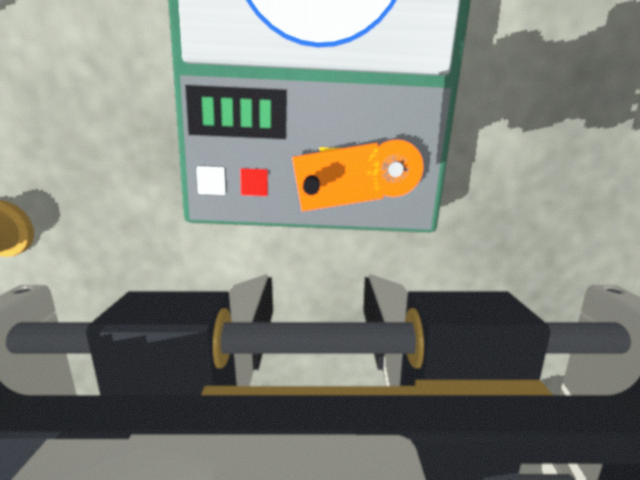

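The view shows the knob top at about (311,186), the pin at (396,170) and the red key at (254,182).

```bash
python3 - <<'E'
from h import *
c,M=wrist()
k=onz(c,(311,186),98,M);p=onz(c,(396,170),76,M);d=k-p;print(k,p,np.hypot(*d[:2]),"red",onz(c,(254,182),63,M),onz(c,(211,181),63,M))
a0=np.arctan2(d[1],d[0]);print("angle",a0-np.pi/2)
move([k[0],k[1],79],np.pi/2)
q=p[:2]*.5+np.array([506,-66])*.5
for da in np.linspace(0,1,13)*1.9:
    w=q+72*np.array([np.cos(a0+da),np.sin(a0+da)]);w0=q+72*np.array([np.cos(a0),np.sin(a0)]);u=w-w0;print(round(da,2),np.round([u[0]/1000,-u[1]/1000],3),np.round(w))
E
```

```text
[497.81359264   5.40824108  98.        ] [508.10670678 -65.9649224   76.        ] 72.11155706734343 red [496.17897805  56.77620794  63.        ] [497.04435112  94.95150536  63.        ]
angle 0.14322795883170758
rot [ 0.0002 -0.0027 -0.0005] shift [ 0.0375 -0.0042  0.1308]
0.0 [ 0. -0.] [497.   5.]
0.16 [-0.011  0.003] [486.   3.]
0.32 [-0.022  0.007] [475.  -1.]
0.48 [-0.031  0.013] [465.  -7.]
0.63 [-0.04  0.02] [457. -15.]
0.79 [-0.048  0.029] [449. -23.]
0.95 [-0.054  0.038] [443. -33.]
1.11 [-0.058  0.049] [439. -43.]
1.27 [-0.061  0.06 ] [436. -54.]
1.42 [-0.062  0.071] [435. -66.]
1.58 [-0.061  0.082] [436. -77.]
1.74 [-0.058  0.094] [439. -88.]
1.9 [-0.054  0.104] [443. -99.]
```

Call:
{"api": "servo_tool", "payload": {"series": [[0, 0, 0, 0.02, -0.004, 0.01, 0.5], [0, 0, 0, 0.0375, -0.004, 0.03, 0.5], [0, 0, 0, 0.0375, -0.004, 0.06, 0.5], [0, 0, 0, 0.0375, -0.004, 0.09, 0.5], [0, 0, 0, 0.0375, -0.004, 0.11, 0.5], [0, 0, 0, 0.0375, -0.004, 0.12, 0.5], [0, 0, 0, 0.0375, -0.004, 0.127, 0.5], [0, 0, 0, 0.0375, -0.004, 0.13, 0.5], [0, 0, 0, 0.0375, -0.004, 0.13, 0.5], [0, 0, 0, 0.0375, -0.004, 0.13, 0.0], [0, 0, 0, 0.0375, -0.004, 0.13, 0.0], [0, 0, 0, 0.0375, -0.004, 0.13, 0.0], [0, 0, 0, 0.0375, -0.004, 0.13, 0.0], [0, 0, 0, 0.0375, -0.004, 0.13, 0.0], [0, 0, 0, 0.0375, -0.004, 0.13, 0.0], [0, 0, 0, 0.0375, -0.004, 0.13, 0.0]], "squeeze": 8}}

```text
t: 9.32
ee_pos: [496.2, 6.5, 79.2]
orientation: [1.0, 0.0, 0.0, -0.0]
contact_force: [-0.1, 3.1, 3.2]
gripper_width: 13.5
finger_force: 8.0
```

Knob pinched at 13.5 mm. Next I'll swing it along the arc, open the fingers and lift.

Call:
{"api": "servo_tool", "payload": {"series": [[0, 0, 0, -0.006, 0.001, 0, 0], [0, 0, 0, -0.011, 0.003, 0, 0], [0, 0, 0, -0.022, 0.007, 0, 0], [0, 0, 0, -0.031, 0.013, 0, 0], [0, 0, 0, -0.04, 0.02, 0, 0], [0, 0, 0, -0.048, 0.029, 0, 0], [0, 0, 0, -0.054, 0.038, 0, 0], [0, 0, 0, -0.058, 0.049, 0, 0], [0, 0, 0, -0.061, 0.06, 0, 0], [0, 0, 0, -0.062, 0.071, 0, 0], [0, 0, 0, -0.061, 0.082, 0, 0], [0, 0, 0, -0.058, 0.094, 0, 0], [0, 0, 0, -0.054, 0.104, 0, 0], [0, 0, 0, -0.054, 0.104, 0, 0], [0, 0, 0, -0.054, 0.104, 0, 0], [0, 0, 0, -0.054, 0.104, 0, 0.4], [0, 0, 0, -0.054, 0.104, 0, 0.4], [0, 0, 0, -0.054, 0.104, 0, 0.4], [0, 0, 0, -0.054, 0.104, 0, 0.4], [0, 0, 0, -0.054, 0.104, 0, 0.4]]}}

```text
t: 10.98
ee_pos: [442.3, -98.1, 78.9]
orientation: [1.0, 0.0, 0.0, -0.0]
contact_force: [-0.4, -0.0, -0.3]
gripper_width: 36.2
finger_force: 0.0
```

Call:
{"api": "servo_tool", "payload": {"series": [[0, 0, 0, 0, 0, -0.02, 0.4], [0, 0, 0, 0, 0, -0.05, 0.4], [0, 0, 0, 0, 0, -0.08, 0.4], [0, 0, 0, 0, -0.03, -0.11, 0], [0, 0, 0, 0.01, -0.06, -0.12, 0], [0, 0, 0, 0.015, -0.08, -0.12, 0], [0, 0, 0, 0.016, -0.084, -0.12, 0], [0, 0, 0, 0.016, -0.084, -0.12, 0], [0, 0, 0, 0.016, -0.084, -0.12, 0]]}}

```text
t: 11.73
ee_pos: [457.3, -15.0, 198.3]
orientation: [1.0, 0.0, -0.001, 0.0]
contact_force: [-0.7, -0.6, 0.3]
gripper_width: 2.2
finger_force: 0.0
```

```bash
python3 - <<'E'
from h import *
import cv2
c,M=wrist();t=r.capture("top");cv2.imwrite("pics/w4.png",np.hstack([c["frame"][:300,120:560],cv2.resize(t["frame"][150:310,240:370],None,fx=1.875,fy=1.875,interpolation=2)])[:,:,::-1]);s=pose()[0];print(s["ee_pos"],s["gripper_width"])
hsv=cv2.cvtColor(c["frame"],cv2.COLOR_RGB2HSV);m=cv2.inRange(hsv,(22,120,100),(35,255,255));m[290:]=0
n,l,st,ce=cv2.connectedComponentsWithStats(m)
for i in range(1,n):
    if st[i,4]>150: print(st[i],ce[i],onz(c,ce[i],63,M))
E
```

```text
[457.17700364 -15.89260748 198.07920403] 0.7038893798170246
[ 300  147   37   37 1277] [317.26233359 164.92404072] [509.78900869 -15.65054605  63.        ]
```

View pics/w4.png

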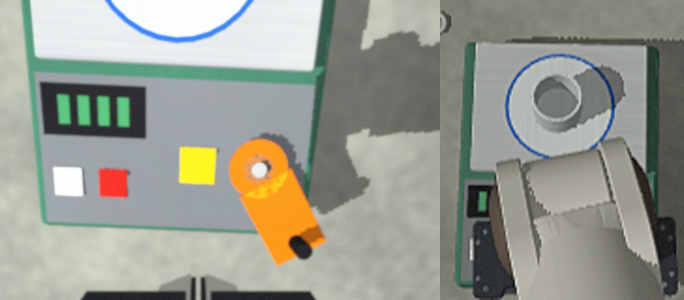

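The cup stands upright inside the circle and the cover is well aside. The yellow key is clear at (510,-16). I'll move the shut fingers above it.

Call:
{"api": "servo_tool", "payload": {"series": [[0, 0, 0, 0.02, -0.001, 0.01, 0], [0, 0, 0, 0.04, -0.001, 0.03, 0], [0, 0, 0, 0.052, -0.001, 0.06, 0], [0, 0, 0, 0.052, -0.001, 0.09, 0], [0, 0, 0, 0.052, -0.001, 0.11, 0], [0, 0, 0, 0.052, -0.001, 0.12, 0], [0, 0, 0, 0.052, -0.001, 0.126, 0], [0, 0, 0, 0.052, -0.001, 0.129, 0], [0, 0, 0, 0.052, -0.001, 0.129, 0], [0, 0, 0, 0.052, -0.001, 0.129, 0], [0, 0, 0, 0.052, -0.001, 0.129, 0]]}}

```text
t: 12.75
ee_pos: [510.9, -13.8, 71.0]
orientation: [1.0, -0.0, 0.001, 0.0]
contact_force: [0.3, 0.2, -0.6]
gripper_width: 0.5
finger_force: 0.0
```

Call:
{"api": "servo_tool", "payload": {"series": [[0, 0, 0, 0, 0, 0.002, 0], [0, 0, 0, 0, 0, 0.004, 0], [0, 0, 0, 0, 0, 0.006, 0], [0, 0, 0, 0, 0, 0.006, 0], [0, 0, 0, 0, 0, 0.006, 0]]}}

```text
t: 13.17
ee_pos: [509.7, -13.6, 63.6]
orientation: [1.0, -0.0, -0.0, 0.0]
contact_force: [0.2, 0.6, -1.1]
gripper_width: 0.8
finger_force: 0.0
```

Call:
{"api": "servo_tool", "payload": {"series": [[0, 0, 0, 0, 0, 0.0005, 0], [0, 0, 0, 0, 0, 0.001, 0], [0, 0, 0, 0, 0, 0.001, 0], [0, 0, 0, 0, 0, 0.001, 0]]}}

```text
t: 13.5
ee_pos: [509.9, -13.5, 62.9]
orientation: [1.0, -0.0, 0.0, 0.0]
contact_force: [-0.7, 0.1, 2.7]
gripper_width: 0.7
finger_force: 1.2
```

Call:
{"api": "servo_tool", "payload": {"series": [[0, 0, 0, 0, 0, 0.0004, 0], [0, 0, 0, 0, 0, 0.0008, 0], [0, 0, 0, 0, 0, 0.0008, 0], [0, 0, 0, 0, 0, 0.0008, 0]]}}

```text
t: 13.83
ee_pos: [510.0, -13.6, 62.3]
orientation: [1.0, -0.0, 0.0, 0.0]
contact_force: [-2.5, -0.7, 6.3]
gripper_width: 0.6
finger_force: 3.0
```

Call:
{"api": "servo_tool", "payload": {"series": [[0, 0, 0, 0, 0, 0.0004, 0], [0, 0, 0, 0, 0, 0.0008, 0], [0, 0, 0, 0, 0, 0.0008, 0], [0, 0, 0, 0, 0, 0.0008, 0], [0, 0, 0, 0, 0, 0.0008, 0]]}}

```text
t: 14.25
ee_pos: [509.9, -13.5, 61.8]
orientation: [1.0, -0.0, 0.0, 0.0]
contact_force: [-2.4, 0.4, 9.6]
gripper_width: 0.5
finger_force: 4.8
```

Call:
{"api": "servo_tool", "payload": {"series": [[0, 0, 0, 0, 0, 0.0003, 0], [0, 0, 0, 0, 0, 0.0003, 0], [0, 0, 0, 0, 0, 0.0003, 0], [0, 0, 0, 0, 0, 0.0003, 0], [0, 0, 0, 0, 0, 0.0003, 0], [0, 0, 0, 0, 0, 0.0003, 0], [0, 0, 0, 0, 0, 0.0003, 0], [0, 0, 0, 0, 0, 0.0003, 0]]}}

```text
t: 14.92
ee_pos: [510.0, -13.5, 61.7]
orientation: [1.0, -0.0, 0.0, 0.0]
contact_force: [-4.6, 0.2, 12.5]
gripper_width: 0.0
finger_force: 6.2
```

Call:
{"api": "servo_tool", "payload": {"series": [[0, 0, 0, 0, 0, -0.005, 0], [0, 0, 0, 0, 0, -0.02, 0], [0, 0, 0, 0, 0, -0.05, 0], [0, 0, 0, 0, 0, -0.08, 0], [0, 0, 0, 0, 0, -0.11, 0], [0, 0, 0, 0, 0, -0.14, 0], [0, 0, 0, -0.03, 0, -0.16, 0], [0, 0, 0, -0.05, 0, -0.16, 0], [0, 0, 0, -0.05, 0, -0.16, 0], [0, 0, 0, -0.05, 0, -0.16, 0], [0, 0, 0, -0.05, 0, -0.16, 0]]}}

```text
t: 15.83
ee_pos: [460.3, -13.9, 220.8]
orientation: [1.0, -0.0, 0.0, 0.0]
contact_force: [-0.0, -0.4, -0.7]
gripper_width: 0.4
finger_force: 0.0
```

```bash
python3 - <<'E'
from h import *
import cv2
c,M=wrist();t=r.capture("scene");cv2.imwrite("pics/w5.png",np.hstack([c["frame"][:300,120:500],cv2.resize(t["frame"][170:320,210:410],None,fx=2,fy=2,interpolation=2)])[:,:,::-1])
E
```

```text
(no output)
```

View pics/w5.png

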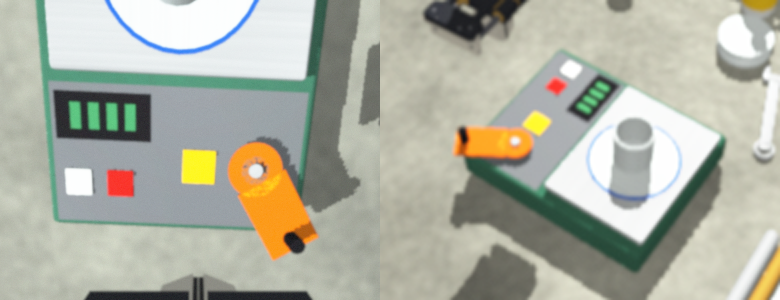

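The cup is upright inside the circle, the cover is aside, the key is released and the arm is clear, so I'm handing in.

```bash
python3 -c "
from station import r
print(r.job_done())"
```

```text
the job is handed in; nothing more can be done
None
```

I set the cup upright inside the blue circle, swung the cover aside to about 2.07 rad, then pressed the yellow key at about 10–12 N for roughly a second and released it; the job is handed in at about 16 s, with no verdict returned.

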